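# Release the blue spice tin from the rocker-gate dispenser

### The job

Two spice tins wait behind the gates of the two-lane dispenser on the counter. With the fingertips, press down the black paddle of the lane that holds the blue tin, so that its gate lifts and the tin rolls out against the front wall, then let the paddle come back up so that the gate closes again. Do not touch the tins, keep the yellow tin behind its closed gate, and leave the things around the dispenser where they are.

Things in the scene. Friction and masses are not known exactly. Their poses are not given: they have to be found in the camera images.
- dispenser: fixed plywood dispenser, 235 x 166 mm, posts 124 mm high. Origin: on the counter at its middle; x to its back (uphill), y to its left, z up. Two lanes 64 mm wide at y = +45 (left), -45 mm (right) slope 0.2 rad down to a front wall at x = -130 mm. Each has its own lever, hinged at x = 70 mm: clear gate in front at x = -22 mm, black paddle behind at x = 152 mm.
- paddle_left (a point): black press paddle, 50 x 46 x 6 mm, of the left lever. Origin: centre of its top face, 125 mm above the counter at rest, 82 mm behind the hinge; it moves with the paddle. At rest the face rises 0.22 rad to the back. Fully pressed it is 38 mm lower, sloping 0.26 rad the other way; a spring resists with 3.5 N at first, 6 N fully down, and returns it. Nothing is under it.
- paddle_right (a point): black press paddle, 50 x 46 x 6 mm, of the right lever. Origin: centre of its top face, 125 mm above the counter at rest, 82 mm behind the hinge; it moves with the paddle. At rest the face rises 0.22 rad to the back. Fully pressed it is 38 mm lower, sloping 0.26 rad the other way; a spring resists with 3.5 N at first, 6 N fully down, and returns it. Nothing is under it.
- lever_left (a joint): the left rocking lever's angle in rad: 0 = paddle up, gate closed (spring holds it there); grows as the paddle is pressed down and the gate rises, to the stop at 0.48. The gate lets the tin pass from about 0.33. The hinge is 115 mm above the counter, across the lane.
- lever_right (a joint): the right rocking lever's angle in rad: 0 = paddle up, gate closed (spring holds it there); grows as the paddle is pressed down and the gate rises, to the stop at 0.48. The gate lets the tin pass from about 0.33. The hinge is 115 mm above the counter, across the lane.
- tin_blue: blue spice tin lying across one of the lanes: cylinder, diameter 40 mm, length 56 mm, steel end rims, about 110 g. Origin: its centre; local y is its axis. Behind its gate it lies at about x = 0, y = +45 or -45 mm (either lane) in the dispenser's frame; once out against the front wall, at about x = -106 mm, 46 mm above the counter.
- tin_yellow: yellow spice tin lying across one of the lanes: cylinder, diameter 40 mm, length 56 mm, steel end rims, about 110 g. Origin: its centre; local y is its axis. Behind its gate it lies at about x = 0, y = +45 or -45 mm (either lane) in the dispenser's frame; once out against the front wall, at about x = -106 mm, 46 mm above the counter.
- sugar_bowl: white ceramic sugar bowl with a blue lid (one piece), diameter 96 mm, height 100 mm, standing to the left of the paddles; origin at the centre of its underside. Leave alone.
- ice_tray: pink silicone ice tray, 160 x 100 x 35 mm, beside the left wall of the dispenser; origin at the centre of its underside. Leave alone.
- rolling_pin: wooden rolling pin, 300 mm long (local x), 44 mm thick, right of the dispenser; origin under its middle, on the counter. Leave alone.
- bottle_opener: flat steel bottle opener, 125 mm long (local x), 36 mm wide, 6 mm thick, on the counter behind the paddles; origin on the counter, near its middle. Leave alone.
Mind the look-alikes: they are no part of the job. There is more than one size of the tin_yellow; the job needs the largest.

How it is judged:
By the outcome, as a careful person would: the job done as asked, in the order asked, and still so for the second after the job is handed in, with the robot touching nothing.
It also fails if it takes over 35 s, if anything falls off the work surface, if the arm or the gripper's body presses on something with over 40 N, if the wrist force passes 120 N, or if a joint passes its speed limit or range.

### The arm

A 6-joint arm with a two-finger parallel gripper is mounted at the origin on the work surface. World frame = base frame: x ahead of the robot, y to its left, z up, the work surface at z = 0. Lengths are in m, angles in rad, forces in N, time in s.
With the tool pointing down it reaches from about 0.35 to 0.85 m from the base axis. Payload 8.1 kg.
Tool frame: the origin (TCP) lies on the centre line of the jaws, within the pads' length; the fingertips stand robot.tips_ahead ahead of it and the grasp point (between the pads) lies 8 mm behind it (robot.tips_ahead is the distance from the TCP to the fingertips, in m); z points along the fingers, y is the direction in which the jaws open and shut (so a half turn about z gives the same grasp; the last joint's range is limited). The gripper opens to 93 mm and grips with 3 to 60 N. Pads are 15 mm wide; open, the fingers measure 128 mm over their backs; the gripper's body (75 mm by 188 mm) begins 65 mm behind the grasp point.
Start: joints at [-1.319, 0.13, 1.488, -0, 1.523, -0.085], TCP at [0.198, -0.566, 0.196] pointing down, gripper open.
Joint ranges: [-2.96, 2.96], [-0.89, 2.26], [0.02, 2.5], [-1.34, 4.48], [0, 2.73], [-2.66, 2.66]. Speed limits (rad/s): [2.39, 2.39, 2.79, 3.14, 3.14, 3.14].

### API

Orientations are given as a rotation vector (axis times angle).
In Python, from plant import monitor, eyes, job, robot gives the robot as it stands.
- The arm moves only by the tool servo_tool, never from a script. Its argument "plan" is a list that holds one entry, the list of rows, each a list of 7 numbers: the closure, from -1 (fully open) to 1 (shut), so that 0 is half open, then the shift along the world's x, y, z in mm, then the turn, a rotation vector about the world's x, y, z in rad. In form: [[[hand, dx, dy, dz, ax, ay, az], ...]]. A call has 1 to 12 rows; each row shifts and turns the commanded pose from where the row before left it; what a row does not reach is not made up. A row lasts 1/10 s, in which the tool goes at most 50 mm and 8.59 degrees, less where a joint would pass 70% of its speed; a pose out of reach is approached as far as the arm can. A call with a gripper value outside its range is refused whole. The fingers move at their own pace and stop on an object; "force" is the grip in N (left out, the last holds). Time passes only in rows, so rows that do not move let the fingers close. It gives the time, the measured TCP pose, the force and the opening at its end, in the units of the state.
- monitor.read_state(): the state, without advancing time (a new reading comes with each control period).
- eyes.read_camera(name): name is "side" or "top" or "wrist"; returns the picture (420x560x3 uint8, red, green, blue); there is no depth.
- eyes.camera_info(name): a dict with "mtx" (3x3 intrinsics, pixels), "R" (3x3) and "t" (3): a world point X has camera coordinates R X + t. Camera axes: x right, y down, z forward; pixel columns grow to the right and rows downward; lengths in m; the calibration is good to about 2 mm. A picture is of the moment at which its call begins: read the wrist's pose just before it. camera_info takes no time and is no camera call; for the wrist camera it gives the pose at the moment of the call.
- job.close_job(): hands the job in, once; it reports no verdict.
The state is a dict: "t": time; "q": joint angles; "dq": joint speeds; "joint_torque": joint torques, N m; "tool_pos": TCP position; "orientation": TCP orientation; "force": force on the tool from outside, world axes, zero at the start; "wrist_torque": the same for the moment, N m; "opening": finger opening in m.
Only numpy, scipy, OpenCV 4.12 (cv2) and the standard library are available. Lean on these libraries where they do the work, as an engineer would, in place of code of your own. Each camera call takes 0.05 s, during which the arm holds its last target. There are 200 camera calls.

## Working session

There is one attempt and no reset: what is moved stays moved. The work goes in short steps, Python scripts to look and compute and a tool call to move; the robot and the scene stay as the last step left them, time stands still between calls to the robot, and variables do not carry over. Pictures are saved under pics/ and viewed, about 8 in all and at most 12, crops included, and the job is handed in when it is done.

Besides the shell and the picture viewer there is one more tool, called after "Request:" as name(argument=value, ...), one argument or row to a line, values as JSON. servo_tool: Moves the arm, as the interface text tells. Its arguments: {"type":"object","properties":{"plan":{"type":"array"},"force":{"type":"number"}},"required":["plan"]}

```bash
mkdir -p pics; python3 - <<'E'
from plant import monitor, eyes, job, robot
import cv2
s=monitor.read_state();print(s['t'],s['tool_pos'],s['orientation'],s['opening'],robot.tips_ahead)
for n in('top','side'):
    i=eyes.camera_info(n);print(n,i)
    cv2.imwrite(f'pics/{n}0.png',eyes.read_camera(n)[:,:,::-1])
E
```

```text
0.0 [ 0.19815593 -0.56571719  0.19501562] [-3.09542331e+00 -5.26279135e-01  2.43246826e-04] 0.0930923937569987 0.011
top {'mtx': array([[466.0369072,   0.       , 282.6047512],
       [  0.       , 466.0369072, 203.1538088],
       [  0.       ,   0.       ,   1.       ]]), 'R': array([[-0.02269771, -0.99970557,  0.00857775],
       [-0.98660824,  0.02101249, -0.16174874],
       [ 0.16152088, -0.01213421, -0.98679469]]), 't': array([0.03865032, 0.53258659, 1.07249712])}
side {'mtx': array([[398.39866126,   0.        , 277.38741822],
       [  0.        , 398.39866126, 206.20023856],
       [  0.        ,   0.        ,   1.        ]]), 'R': array([[-0.75635178, -0.6540289 , -0.01334817],
       [-0.33297736,  0.40247509, -0.85272497],
       [ 0.56307909, -0.64051541, -0.52218957]]), 't': array([0.40097568, 0.24431672, 0.70970902])}
```

View pics/top0.png

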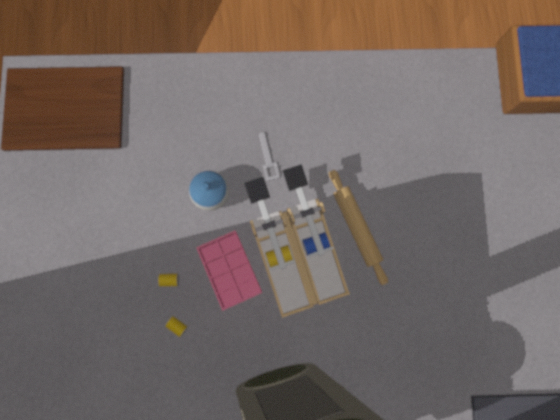

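View pics/side0.png

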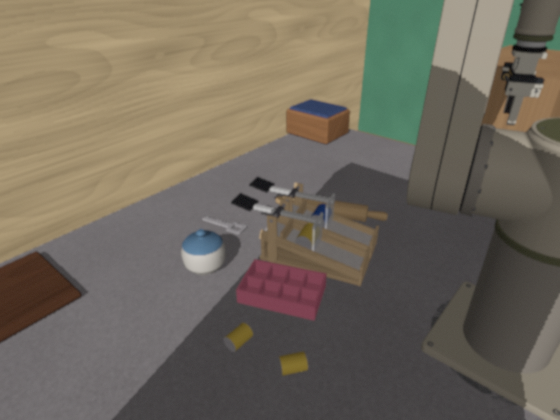

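The top view shows the blue tin at (316,243) in the right lane and a yellow tin at (279,256) in the left lane. Two smaller loose yellow tins lie on the counter at (168,280) and (176,326); these are the look-alikes. The target should be the right paddle, near (296,178). I'll confirm that in an enlarged crop.

```bash
python3 - <<'E'
import cv2
a=cv2.imread('pics/top0.png')[120:325,190:400]
cv2.imwrite('pics/topc.png',cv2.resize(a,(588,574),interpolation=cv2.INTER_CUBIC)) # 2.8x
E
```

```text
(no output)
```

View pics/topc.png

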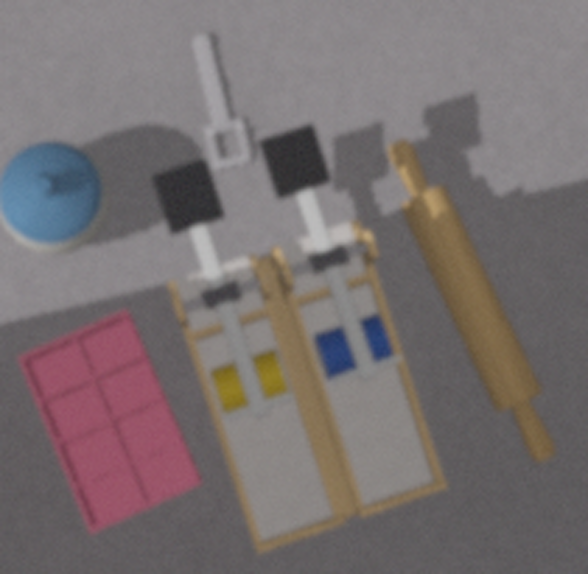

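```bash
cat > h.py <<'E'
import numpy as np
from plant import eyes
def ray(n,u,v,z):
    i=eyes.camera_info(n);R,t=i['R'],i['t']
    c=-R.T@t;d=R.T@np.linalg.solve(i['mtx'],[u,v,1.]);return c+d*(z-c[2])/d[2]
def proj(n,X):
    i=eyes.camera_info(n);p=i['mtx']@(i['R']@np.array(X)+i['t']);return p[:2]/p[2]
E
python3 - <<'E'
from h import *
from plant import monitor
from scipy.spatial.transform import Rotation as Ro
cr=lambda x,y,z:ray('top',190+x/2.8-.3,120+y/2.8-.3,z)
R=np.array([cr(*p,z) for *p,z in [(262,144,.130),(312,125,.130),(329,178,.12),(280,198,.12)]])
L=np.array([cr(*p,z) for *p,z in [(153,178,.130),(203,159,.130),(223,213,.12),(172,233,.12)]])
pr,pl=R.mean(0),L.mean(0)
d=pl-pr
print('right',pr,'left',pl,'sep',np.hypot(*d[:2]),'yaw',np.arctan2(-d[0],d[1]))
for A in(R,L):
    e=(A[0]+A[1]-A[2]-A[3])/2; w=(A[0]+A[3]-A[1]-A[2])/2
    print('len,wid',np.linalg.norm(e),np.linalg.norm(w),'yaw',np.arctan2(e[1],e[0]),np.arctan2(-w[0],w[1]))
F=[cr(260,552,.03),cr(444,487,.03)];print('front',F,np.arctan2(-(F[0]-F[1])[0],(F[0]-F[1])[1]))
print('side proj R',proj('side',pr),'L',proj('side',pl))
s=monitor.read_state();M=Ro.from_rotvec(s['orientation']).as_matrix();print(s['t'],M.round(3))
print('tool y yaw',np.arctan2(-M[0,1],M[1,1]))
E
```

```text
right [ 0.57790312 -0.00188873  0.125     ] left [0.55165532 0.08472125 0.125     ] sep 0.0904999199034342 yaw 0.29425942837499774
len,wid 0.044944899478568265 0.04273821248417917 yaw 0.3062973611524313 0.361182817014715
len,wid 0.04597318320871012 0.043008554379748085 yaw 0.3278899421965205 0.35467004755121073
front [array([0.26716284, 0.03296428, 0.03      ]), array([ 0.31671375, -0.1226833 ,  0.03      ])] 0.3082084192415001
side proj R [262.389523   183.44521033] L [244.9472786  200.95290135]
0.1 [[ 0.944  0.331 -0.   ]
 [ 0.331 -0.944  0.002]
 [ 0.    -0.002 -1.   ]]
tool y yaw -2.804756007053802
```

The blue tin is confirmed in the right lane. The right paddle centre is at about (0.578, -0.002). The paddle separation of 90.5 mm matches the 90 mm given, and the side view agrees. The tool yaw already fits, so I'll close the fingers and travel at the present height.

Request:
servo_tool(
  plan=[
    [[1, 24, 35, 0, 0, 0, 0], [1, 24, 35, 0, 0, 0, 0], [1, 24, 35, 0, 0, 0, 0], [1, 24, 35, 0, 0, 0, 0], [1, 24, 35, 0, 0, 0, 0], [1, 24, 35, 0, 0, 0, 0], [1, 24, 35, 0, 0, 0, 0], [1, 24, 35, 0, 0, 0, 0], [1, 24, 35, 0, 0, 0, 0], [1, 24, 35, 0, 0, 0, 0], [1, 24, 35, 0, 0, 0, 0], [1, 24, 35, 0, 0, 0, 0]],
  ],
  force=20,
)

```text
t: 1.3
tool_pos: [0.4868, -0.1446, 0.1957]
orientation: [-3.097, -0.527, 0.001]
force: [0.6, -0.2, 0.4]
opening: 0.0022
```

Request:
servo_tool(
  plan=[
    [[1, 23, 35, 0, 0, 0, 0], [1, 23, 35, 0, 0, 0, 0], [1, 23, 35, 0, 0, 0, 0], [1, 20, 34, 0, 0, 0, 0], [1, 0, 0, -20, 0, 0, 0], [1, 0, 0, -20, 0, 0, 0], [1, 0, 0, 0, 0, 0, 0], [1, 0, 0, 0, 0, 0, 0]],
  ],
)

```text
t: 2.1
tool_pos: [0.5747, -0.0073, 0.1556]
orientation: [-3.097, -0.526, 0.003]
force: [0.5, 0.5, 0.0]
opening: 0.0007
```

```bash
python3 - <<'E'
from h import *
from plant import monitor
import cv2
s=monitor.read_state();print(s['t'],s['tool_pos'],s['force'])
p=s['tool_pos'];tip=[p[0],p[1],p[2]-.011]
print([(proj(n,tip)) for n in('top','side')])
a=eyes.read_camera('top')[120:325,190:400,::-1];b=eyes.read_camera('side')[130:300,200:400,::-1]
cv2.imwrite('pics/c1.png',np.hstack([cv2.resize(a,(400,390)),cv2.resize(b,(400,390))]))
E
```

```text
2.1 [ 0.57467998 -0.00730639  0.15563332] [0.49956273 0.47948552 0.0128483 ]
[array([298.16745992, 176.74822681]), array([264.62290998, 175.85349609])]
```

View pics/c1.png

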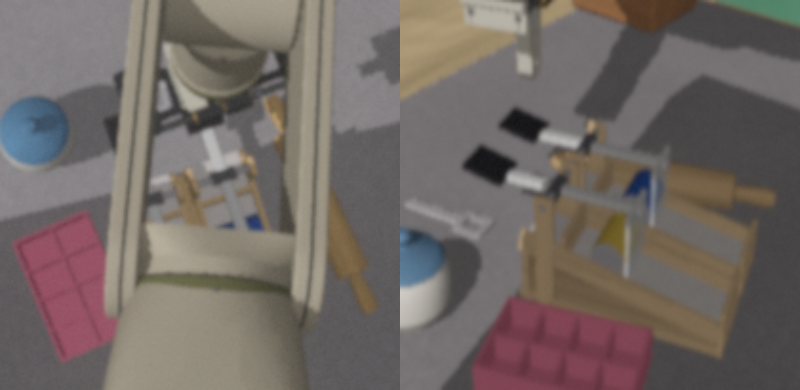

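The fingertip seems to sit at about (263.5,163) in the side view, but I predicted (264.6,176). I'll look closer before pressing.

```bash
python3 - <<'E'
from h import *
from plant import monitor
import cv2
a=eyes.read_camera('side')[110:210,210:330,::-1]
w=eyes.read_camera('wrist')[:,:,::-1]
s=monitor.read_state();p=s['tool_pos']
print('wrist: tip',proj('wrist',[p[0],p[1],p[2]-.011]),'paddleR',proj('wrist',[.5779,-.0019,.125]),'L',proj('wrist',[.5517,.0847,.125]))
for dz in(0,-.011,.01,.02): print(dz,proj('side',[p[0],p[1],p[2]+dz]))
cv2.imwrite('pics/c2.png',np.hstack([cv2.resize(a,(480,400),interpolation=2),cv2.resize(w,(320,240)).__class__(shape=(400,320,3),dtype=np.uint8)*0]) if 0 else cv2.resize(a,(600,500),interpolation=2))
cv2.imwrite('pics/w2.png',w)
E
```

```text
wrist: tip [273.21986269 238.7037641 ] paddleR [265.67700758 222.58993813] L [126.16948762 216.98085659]
0 [264.14649218 170.84366556]
-0.011 [264.28628798 174.93722314]
0.01 [264.01794048 167.07936214]
0.02 [263.88797005 163.27351483]
```

View pics/c2.png

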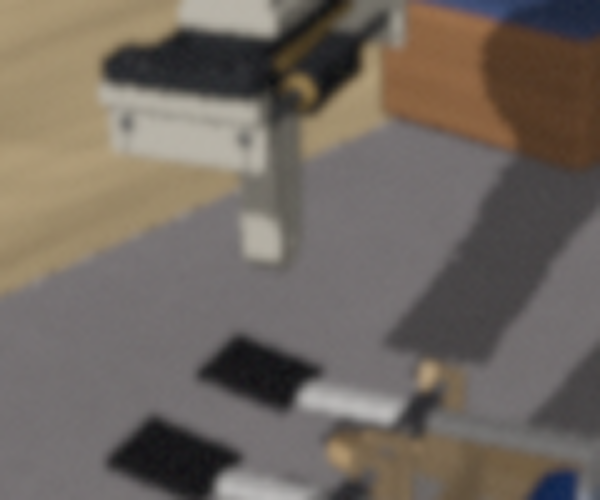

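View pics/w2.png

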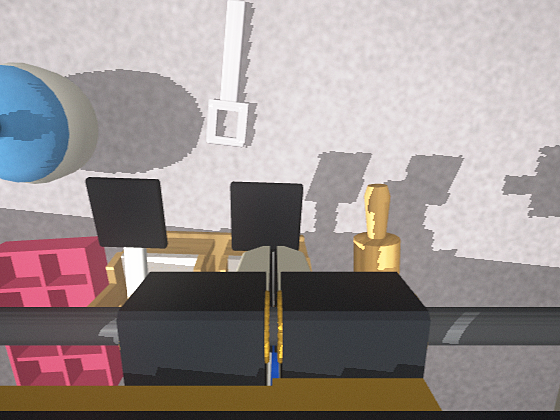

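```bash
python3 - <<'E'
from h import *
from plant import monitor
from scipy.spatial.transform import Rotation as Ro
for k in range(2):
    s=monitor.read_state();print(s['t'],s['tool_pos'],s['q'],eyes.camera_info('wrist')['t'])
M=Ro.from_rotvec(s['orientation']).as_matrix();p=s['tool_pos']
P=lambda v:p+M@np.array(v)
for a in(1,-1):
  for b in(1,-1): print('body',a,b,proj('side',P([a*.0375,b*.094,-.057])).round(1))
for z in(.011,.001,-.009,-.019): print(z,'side',[proj('side',P([a*.0075,b*.0175,z])).round(0) for a in(1,-1) for b in (1,-1)],'wrist',proj('wrist',P([0,0,z])).round(1),[proj('wrist',P([a*.0075,b*.0175,z])).round(0) for a in(1,-1) for b in (1,-1)])
c=eyes.camera_info('wrist');C=-c['R'].T@c['t'];print('cam in tool',M.T@(C-p),c['mtx'][0,0])
E
```

```text
2.3 [ 0.57606259 -0.00769771  0.15750913] [-1.02358416e-01  8.44583567e-02  1.60802341e+00  1.13944030e-05
  1.44694382e+00  1.13222956e+00] [-0.19733716  0.50297512  0.48911712]
2.3 [ 0.57606259 -0.00769771  0.15750913] [-1.02358416e-01  8.44583567e-02  1.60802341e+00  1.13944030e-05
  1.44694382e+00  1.13222956e+00] [-0.19733716  0.50297512  0.48911712]
body 1 1 [264.5 132.9]
body 1 -1 [230.4 162.8]
body -1 1 [292.3 136.6]
body -1 -1 [262.1 168.1]
0.011 side [array([264., 171.]), array([259., 178.]), array([270., 172.]), array([264., 179.])] wrist [273.2 238.7] [array([303., 227.]), array([244., 227.]), array([302., 250.]), array([244., 251.])]
0.001 side [array([264., 168.]), array([258., 174.]), array([270., 169.]), array([264., 175.])] wrist [273.3 244.5] [array([304., 232.]), array([242., 232.]), array([304., 257.]), array([243., 257.])]
-0.009 side [array([264., 164.]), array([258., 170.]), array([270., 165.]), array([264., 171.])] wrist [273.3 250.8] [array([306., 238.]), array([241., 238.]), array([305., 264.]), array([241., 264.])]
-0.019 side [array([264., 160.]), array([258., 166.]), array([270., 161.]), array([264., 167.])] wrist [273.3 257.9] [array([308., 244.]), array([239., 244.]), array([307., 271.]), array([240., 271.])]
cam in tool [ 0.06935953 -0.00025413 -0.18873649] 354.26267474164194
```

Both the side and wrist views put the real fingertips about 30 mm higher than the stated pose predicts. The horizontal error is small: shift about +4, +6 mm. I won't trust z. I'll feel for contact with the force reading and go down in small steps.

Request:
servo_tool(
  plan=[
    [[1, 4, 6, 0, 0, 0, 0], [1, 0, 0, -8, 0, 0, 0], [1, 0, 0, -8, 0, 0, 0], [1, 0, 0, 0, 0, 0, 0], [1, 0, 0, 0, 0, 0, 0]],
  ],
)

```text
t: 2.8
tool_pos: [0.5787, -0.0013, 0.1392]
orientation: [-3.097, -0.526, 0.002]
force: [-0.4, -1.3, 0.1]
opening: 0.0004
```

Request:
servo_tool(
  plan=[
    [[1, 0, 0, -5, 0, 0, 0], [1, 0, 0, 0, 0, 0, 0], [1, 0, 0, 0, 0, 0, 0]],
  ],
)

```text
t: 3.1
tool_pos: [0.5792, -0.0013, 0.1349]
orientation: [-3.097, -0.526, 0.0]
force: [-0.1, 0.1, -1.1]
opening: 0.0004
```

Request:
servo_tool(
  plan=[
    [[1, 0, 0, -5, 0, 0, 0], [1, 0, 0, 0, 0, 0, 0], [1, 0, 0, 0, 0, 0, 0]],
  ],
)

```text
t: 3.4
tool_pos: [0.5791, -0.0013, 0.1298]
orientation: [-3.097, -0.526, 0.001]
force: [0.8, 0.1, -0.3]
opening: 0.001
```

No contact yet, although the nominal contact height was 0.136. That supports the images. I'll keep going in small steps.

Request:
servo_tool(
  plan=[
    [[1, 0, 0, -5, 0, 0, 0], [1, 0, 0, -5, 0, 0, 0], [1, 0, 0, 0, 0, 0, 0], [1, 0, 0, 0, 0, 0, 0]],
  ],
)

```text
t: 3.8
tool_pos: [0.579, -0.0013, 0.1196]
orientation: [-3.097, -0.526, 0.001]
force: [0.0, 0.2, 0.8]
opening: 0.0003
```

```bash
python3 - <<'E'
from h import *
import cv2
a=eyes.read_camera('side')[110:210,210:330,::-1]
w=eyes.read_camera('wrist')[100:340,100:420,::-1]
cv2.imwrite('pics/c3.png',np.hstack([cv2.resize(a,(400,333),interpolation=2),cv2.resize(w,(400,333))]))
E
```

```text
(no output)
```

View pics/c3.png

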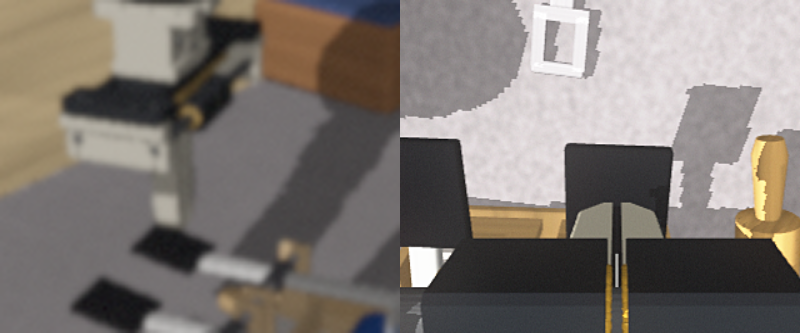

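The side view shows a gap of about 10–18 mm still left (tip at (261,178), paddle at (262,184)). In the wrist view the paddle is centred laterally under the tips.

Request:
servo_tool(
  plan=[
    [[1, 0, 0, -5, 0, 0, 0], [1, 0, 0, -3, 0, 0, 0], [1, 0, 0, 0, 0, 0, 0], [1, 0, 0, 0, 0, 0, 0]],
  ],
)

```text
t: 4.3
tool_pos: [0.5791, -0.0013, 0.1118]
orientation: [-3.097, -0.527, 0.001]
force: [0.5, 0.3, 0.2]
opening: 0.0005
```

Request:
servo_tool(
  plan=[
    [[1, 0, 0, -4, 0, 0, 0], [1, 0, 0, 0, 0, 0, 0], [1, 0, 0, 0, 0, 0, 0]],
  ],
)

```text
t: 4.6
tool_pos: [0.5792, -0.0013, 0.1079]
orientation: [-3.097, -0.527, 0.001]
force: [0.7, -0.4, 0.5]
opening: 0.0007
```

Request:
servo_tool(
  plan=[
    [[1, 0, 0, -4, 0, 0, 0], [1, 0, 0, 0, 0, 0, 0], [1, 0, 0, 0, 0, 0, 0]],
  ],
)

```text
t: 4.9
tool_pos: [0.5795, -0.0013, 0.1043]
orientation: [3.097, 0.526, 0.001]
force: [-0.0, -1.2, 1.8]
opening: 0.0003
```

Request:
servo_tool(
  plan=[
    [[1, 0, 0, -4, 0, 0, 0], [1, 0, 0, 0, 0, 0, 0], [1, 0, 0, 0, 0, 0, 0]],
  ],
)

```text
t: 5.2
tool_pos: [0.5794, -0.0013, 0.1]
orientation: [3.097, 0.527, 0.0]
force: [1.7, -0.4, 2.1]
opening: 0.0006
```

Request:
servo_tool(
  plan=[
    [[1, 0, 0, -4, 0, 0, 0], [1, 0, 0, 0, 0, 0, 0], [1, 0, 0, 0, 0, 0, 0]],
  ],
)

```text
t: 5.5
tool_pos: [0.5791, -0.0013, 0.0957]
orientation: [-3.097, -0.527, 0.001]
force: [1.2, -0.5, 1.5]
opening: 0.0005
```

```bash
python3 - <<'E'
from h import *
import cv2
from plant import monitor
s=monitor.read_state();print(s['tool_pos'],s['force'])
a=eyes.read_camera('side')[110:250,210:370,::-1]
w=eyes.read_camera('wrist')[100:340,100:420,::-1]
cv2.imwrite('pics/c4.png',np.hstack([cv2.resize(a,(480,420),interpolation=2),cv2.resize(w,(320,420))]))
E
```

```text
[ 0.57909556 -0.00130251  0.09573307] [ 1.23700109 -0.5456907   1.54751358]
```

View pics/c4.png

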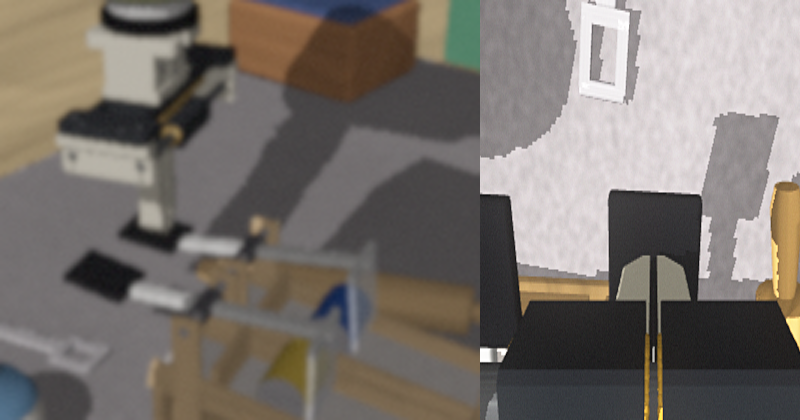

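The fingertips are on the right paddle at side (262,186), it has started to tip, and the right gate is slightly raised. Contact came at TCP z≈0.104, so full press should be near 0.067. I'll press on.

Request:
servo_tool(
  plan=[
    [[1, 0, 0, -5, 0, 0, 0], [1, 0, 0, -5, 0, 0, 0], [1, 0, 0, -4, 0, 0, 0], [1, 0, 0, 0, 0, 0, 0]],
  ],
)

```text
t: 6.0
tool_pos: [0.5786, -0.0014, 0.0809]
orientation: [-3.097, -0.526, 0.003]
force: [0.2, -0.5, 0.6]
opening: 0.0004
```

Request:
servo_tool(
  plan=[
    [[1, 0, 0, -4, 0, 0, 0], [1, 0, 0, -4, 0, 0, 0], [1, 0, 0, -3, 0, 0, 0], [1, 0, 0, 0, 0, 0, 0], [1, 0, 0, 0, 0, 0, 0], [1, 0, 0, 0, 0, 0, 0], [1, 0, 0, 0, 0, 0, 0], [1, 0, 0, 0, 0, 0, 0], [1, 0, 0, 0, 0, 0, 0], [1, 0, 0, 0, 0, 0, 0]],
  ],
)

```text
t: 7.0
tool_pos: [0.5793, -0.0015, 0.0714]
orientation: [3.097, 0.526, -0.0]
force: [-3.1, -1.5, 8.1]
opening: 0.0001
```

```bash
python3 - <<'E'
from h import *
import cv2
from plant import monitor
s=monitor.read_state();print(s['tool_pos'],s['force'])
a=eyes.read_camera('side')[130:290,210:410,::-1]
cv2.imwrite('pics/c5.png',cv2.resize(a,(700,560),interpolation=2))
E
```

```text
[ 0.57927261 -0.00148453  0.07141617] [-3.14139652 -1.53023523  8.06537355]
```

View pics/c5.png

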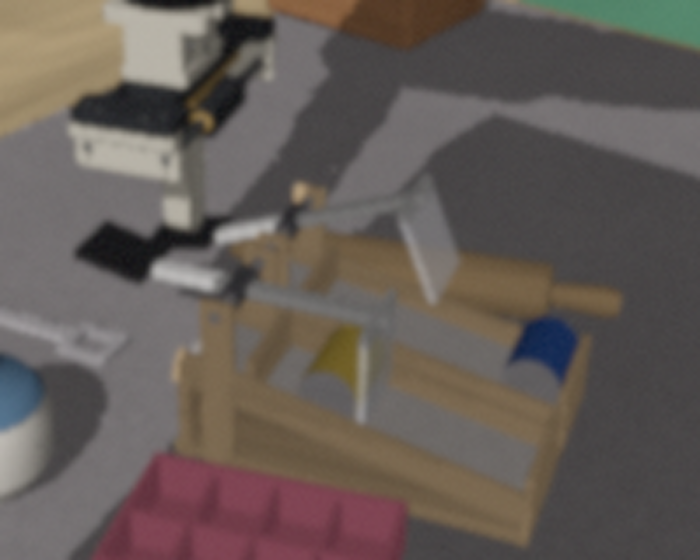

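The gate is up and the blue tin has rolled out to the front wall (crop (545,350)). The yellow tin is still behind its closed gate (crop (340,365)). Now I'll raise gently to release the paddle and clear it.

Request:
servo_tool(
  plan=[
    [[1, 0, 0, 6, 0, 0, 0], [1, 0, 0, 6, 0, 0, 0], [1, 0, 0, 6, 0, 0, 0], [1, 0, 0, 6, 0, 0, 0], [1, 0, 0, 6, 0, 0, 0], [1, 0, 0, 6, 0, 0, 0], [1, 0, 0, 15, 0, 0, 0], [1, 0, 0, 20, 0, 0, 0], [1, 0, 0, 20, 0, 0, 0], [1, 0, 0, 20, 0, 0, 0], [1, 0, 0, 0, 0, 0, 0], [1, 0, 0, 0, 0, 0, 0]],
  ],
)

```text
t: 8.25
tool_pos: [0.5792, -0.0013, 0.182]
orientation: [3.097, 0.526, 0.0]
force: [-0.1, -0.3, -0.2]
opening: 0.0005
```

```bash
python3 - <<'E'
from h import *
import cv2
from plant import monitor
s=monitor.read_state();print(s['tool_pos'],s['force'])
im=eyes.read_camera('side')[:,:,::-1]
a=im[130:330,170:410]
cv2.imwrite('pics/c6.png',cv2.resize(a,(720,600),interpolation=2))
d=cv2.absdiff(cv2.GaussianBlur(cv2.imread('pics/side0.png'),(5,5),0),cv2.GaussianBlur(np.ascontiguousarray(im),(5,5),0)).max(2)
for n,(x0,y0,x1,y1) in dict(bowl=(178,225,228,275),tray=(235,258,330,318),opener=(200,212,248,235),tins=(220,322,315,380)).items(): print(n,(d[y0:y1,x0:x1]>25).mean().round(3))
E
```

```text
[ 0.5791882  -0.00131779  0.18198918] [-0.06661218 -0.34800822 -0.15825133]
bowl 0.0
tray 0.0
opener 0.0
tins 0.0
```

View pics/c6.png

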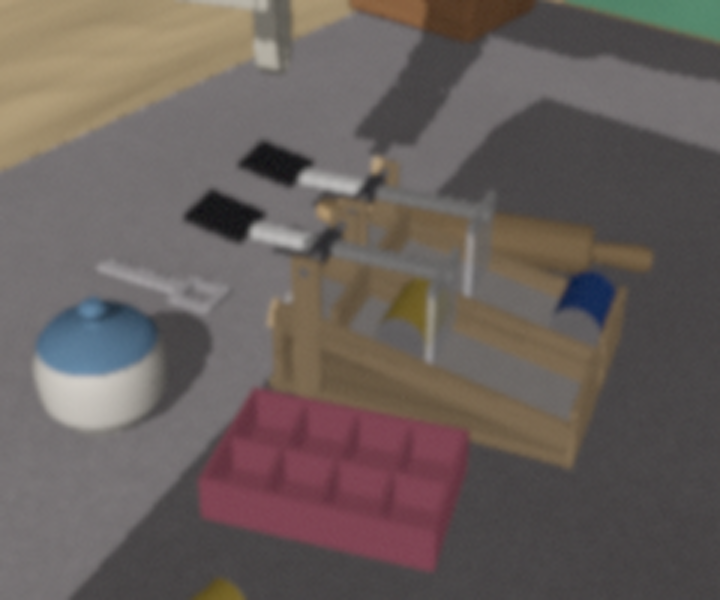

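Both paddles are up and both gates closed. The blue tin is at the front wall (crop (585,300)), the yellow tin is behind its gate (405,310), the surroundings look undisturbed, and the robot is clear of everything.

```bash
python3 -c "
from plant import job
print(job.close_job())"
```

```text
the job is handed in; nothing more can be done
None
```

I pressed the right lane's paddle with the closed fingertips, and the blue tin rolled out against the front wall. I then let the paddle come back up, raised the arm clear and handed the job in at about 8.3 s.

**Last checks:**
- In the final side picture both paddles are up and both gates closed. The blue tin is at the front wall and the yellow tin is behind its gate.
- Comparing the side pictures from before and after, the bowl, tray, opener and the two loose tins had not changed. I judged the rolling pin by eye only, and it looked unmoved.
- The highest force among the readings after each move was about 9 N, near full press. It read about zero after the release.

**One disagreement:** the fingertips were about 30 mm higher than the stated tool height and `robot.tips_ahead` implied. Contact came at TCP z ≈ 0.104, not the expected 0.136. I went by the pictures and the force reading, and did not find the cause.

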